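# Crank the food mill and park it

### The job

Work the food mill that sits on the pot: with a fingertip, push its crank round clockwise (seen from above) two full turns, as when pressing food through the disc, then push it back anticlockwise one full turn, as when freeing the disc, and on until the crank arm next lies straight over the mill's long handle, where it leaves the mouth open for the ladle. Only push lightly, never grip the knob: the mill and pot stay standing where they are, not lifted or shoved, and the things around are left alone.

Things in the scene. Friction and masses are not known exactly. Their poses are not given: they have to be found in the camera images.
- mill: steel food mill hooked on its sauce pot, one piece of 2.6 kg, loose on the bench. Origin on the bench under the axle, z up; the long handle points along its -x. Pot 196 mm across; loop handles to +y and -y, out to 132 mm, 75 mm high. Mill bowl 210 mm across, open rim 139 mm high. Long handle with a black grip 24 mm wide, top 130 mm high, reaching 259 mm from the axle
- axle (a point): point on the crank's vertical axle, at mid-height of the crank arm, 150 mm above the bench; the axle is carried by a narrow bridge across the bowl, in line with the long handle
- handle_root (a point): point inside the bowl's rim where the long handle joins it, 85 mm from the axle towards the handle and 137 mm above the bench; shows where the handle points
- knob (a point): middle of the crank's upright red knob, 75 mm from the axle, 182 mm above the bench. Knob 20 to 27 mm in diameter, widest near the top, from 154 to 211 mm high, rigid with the crank. The level steel crank arm from axle to knob is 13 mm wide, its top 153 mm high; nothing of the mill but the knob rises above 160 mm
- crank (a joint): crank angle (rad): 0 and each whole multiple of 6.283 is the arm straight over the long handle; grows as it turns clockwise seen from above, counting on over several turns. Starts between 0.7 and 1.5. No stops; even friction of about 0.1 N m (1 to 2 N at the knob); stays where it is left
- tomato_1: red tomato, 65 mm across and 66 mm high, standing left of the mill; origin under its centre
- tomato_2: second red tomato, 65 mm across and 66 mm high, beside the first; origin under its centre
- salt_cellar: round wooden salt cellar with a lid, 85 mm across and 62 mm high, at the right; origin under its centre
- tin_1: tall tin can with a paper label, 75 mm across and 110 mm high, far left; origin under its centre
- squeeze_oil: squeeze bottle with yellow pointed cap, 60 mm across and 222 mm high, far left; origin under its centre
- spice_jar_1: small spice jar with dark cap, 45 mm across and 105 mm high, behind the mill; origin under its centre

How it is judged:
On the way:
1. the crank has been pushed clockwise two full turns (joint past 12.75) (value of joint crank above 12.75 rad), for 0.05 s.
At the end, for the whole second after the job is handed in: After two turns clockwise, the crank has come back at least one full turn and rests over the long handle (joint 6.283 +/- 0.2 rad), still; the mill stands flat within 30 mm of where it was, its handle's root too; the things around within 30 mm (value of joint crank between 6.083 and 6.483 rad and velocity of joint crank between -0.05 and 0.05 rad/s and distance of each of mill, handle_root, tomato_1, tomato_2, salt_cellar, tin_1, squeeze_oil, spice_jar_1 from where it was at the start of the episode below 0.03 m and height (world z) of mill below 0.008 m and angle between mill's own z axis and vertical below 0.05 rad and linear speed of mill below 0.02 m/s); the robot touches nothing.
It fails at once if the mill with its pot is lifted, tipped, shoved more than 30 mm, or twisted so that the handle's root moves more than 30 mm (height (world z) of mill above 0.012 m or angle between mill's own z axis and vertical above 0.12 rad or distance of any of mill, handle_root from where it was at the start of the episode above 0.03 m).
It fails at once if the fingers grip or press the mill or its crank with more than 18 N (contact force between the fingers and mill above 18 N).
It fails at once if the crank is turned anticlockwise first (it falls more than about 20 degrees short of where it could start) (value of joint crank below 0.35 rad).
It fails at once if the crank is turned clockwise well past two turns (beyond a reading of 17.5, more than half a turn too far) (value of joint crank above 17.5 rad).
It fails at once if one of the things standing around is knocked or moved more than 30 mm (distance of any of tomato_1, tomato_2, salt_cellar, tin_1, squeeze_oil, spice_jar_1 from where it was at the start of the episode above 0.03 m).
It also fails if it takes over 72 s, if anything falls off the work surface, if the arm or the gripper's body presses on something with over 40 N, if the wrist force passes 120 N, or if a joint passes its speed limit or range.

### The arm

A 7-joint arm with a two-finger parallel gripper is mounted at the origin on the work surface; the furniture and walls round the work are solid. World frame = base frame: x ahead of the robot, y to its left, z up, the work surface at z = 0. Lengths are in m, angles in rad, forces in N, time in s.
With the tool pointing down it reaches from about 0.425 to 0.875 m from the base axis. Payload 4.7 kg.
Tool frame: the origin (TCP) lies on the mounting face of the last link; the fingertips stand 182 mm ahead of it and the grasp point (between the pads) lies ahead of it (ctrl.grip_point_offset is the z of the grasp point in the tool frame, in m); z points along the fingers, y is the line along which they close (so a half turn about z gives the same grasp; the last joint's range is limited). The gripper opens to 87 mm and grips with 3 to 60 N. Pads are 19 mm wide; open, the fingers measure 117 mm over their backs; the gripper's body (75 mm by 190 mm) begins 51 mm behind the grasp point.
Start: joints at [0.014, 0.321, -0.07, 1.45, 0.023, 1.371, -0.057], TCP at [0.65, -0, 0.405] pointing down, gripper open.
Joint ranges: [-2.86, 2.86], [-0.3, 2.09], [-1.38, 1.24], [0.06, 2.45], [-1.56, 4.7], [0.09, 2.05], [-2.69, 2.69]. Speed limits (rad/s): [2.57, 2.57, 3.14, 3.14, 3.14, 3.14, 3.14].

### API

Orientations are given as a rotation vector (axis times angle).
In Python, from bench import ctrl gives the robot as it stands.
- The arm moves only by the tool nudge_tcp, called after "Emit:" by a JSON object that holds its "fn" and its "kwargs". Schema: {"type":"object","properties":{"increments":{"type":"array","items":{"type":"array","items":{"type":"array","items":{"type":"number"},"minItems":5,"maxItems":5},"minItems":1,"maxItems":20},"minItems":1,"maxItems":1},"grip_force":{"type":"number"},"only":{"type":"string"},"quiet":{"type":"boolean"},"lines":{"type":"string"}},"required":["increments"],"additionalProperties":false}. increments is a list that holds a single list of rows (three levels of brackets), with 1 to 20 rows, each of 5 numbers: dx, dy, dz in m, then a turn about the tool's z in rad, then the opening from 0.0 (shut) to 1.0 (fully open); each row is the pose to reach, as a shift and turn from the pose commanded when the call began, along the tool's axes at that moment; what a row does not reach only later rows make up. A row lasts 1/10 s, in which the tool goes at most 0.05 m and 0.15 rad, less where a joint would pass 70% of its speed; a pose out of reach is approached as far as the arm can. The fingers move at their own pace and stop on an object; grip_force is the grip in N (left out, the last holds). Time passes only in rows, so rows that do not move let the fingers close. The tool returns the time, the measured TCP pose, the force, the opening and the grip force at its end. only (a regular expression) keeps the lines of the reply that match it, lines (a string "A,B") keeps lines A to B, and quiet returns only ok. Input that does not fit is refused with a message, and nothing moves.
- ctrl.get_state(): the state, without advancing time (a new reading comes with each control period).
- ctrl.get_image(name): name is "scene" or "side" or "wrist"; returns (picture, depth): 384x512x3 uint8, red, green, blue; 384x512 float32, m along the optical axis (not along the pixel's ray), 0 where there is no reading.
- ctrl.camera_model(name): a dict with "vertical_fov" (degrees; the focal length in pixels is half the picture's height over the tangent of half this angle, whatever the lens; pixels are square), "cx", "cy" (the principal point, pixels), "rvec" (rotation vector, rad) and "tvec" (3), from world to camera coordinates, as OpenCV has them; the wrist camera has in their place "hand_eye" (4x4, takes a point from camera to tool coordinates, whose origin is the TCP and whose axes are the flange's). Camera axes: x right, y down, z forward; pixel columns grow to the right and rows downward; lengths in m; the calibration is good to about 2 mm. The wrist camera is an equidistant fisheye: a pixel r from the principal point sees the ray r / f radians off the axis. A picture is of the moment at which its call begins: read the wrist's pose just before it. camera_model takes no time and is no camera call.
- ctrl.close_job(): hands the job in; it is judged then, once.
The state is a dict: "time": time; "joint_positions": joint angles; "qd": joint speeds; "joint_torque": joint torques, N m; "position": TCP position; "tool_rot": TCP orientation; "ft_force": force on the tool from outside, world axes, zero at the start; "torque": the same for the moment, N m; "grip_width": opening from 0.0 (shut) to 1.0 (fully open); "grip_force": force on a finger pad.
Only numpy, scipy, OpenCV 4.12 (cv2) and the standard library are available. Lean on these libraries where they do the work, as an engineer would, in place of code of your own. Each camera call takes 0.05 s, during which the arm holds its last target. There are 200 camera calls.

## Working session

There is one attempt and no reset: what is moved stays moved. The work goes in short steps, Python scripts to look and compute and a tool call to move; the robot and the scene stay as the last step left them, time stands still between calls to the robot, and variables do not carry over. Pictures are saved under pics/ and viewed, at most 10 in all, crops included, and the job is handed in when it is done.

```bash
ls; mkdir -p pics; cat > h.py <<'E'
import numpy as np,cv2
from bench import ctrl
from scipy.spatial.transform import Rotation as R
def cloud(n):
    im,d=ctrl.get_image(n);m=ctrl.camera_model(n)
    f=192/np.tan(np.radians(m["vertical_fov"])/2)
    v,u=np.mgrid[:384,:512]
    P=np.dstack([(u-m["cx"])/f*d,(v-m["cy"])/f*d,d])
    Rm=R.from_rotvec(np.ravel(m["rvec"])).as_matrix()
    W=(P-np.ravel(m["tvec"]))@Rm
    W[d==0]=np.nan
    return im,W
E
python3 - <<'E'
from h import *
s=ctrl.get_state();print(s["time"],s["position"],s["tool_rot"],ctrl.grip_point_offset)
ims=[]
for n in("scene","side"):
    im,W=cloud(n);np.save(n+".npy",W);ims.append(im)
    cv2.imwrite(f"pics/{n}.png",im[...,::-1])
    hsv=cv2.cvtColor(im,cv2.COLOR_RGB2HSV)
    red=((hsv[...,0]<8)|(hsv[...,0]>172))&(hsv[...,1]>130)&(W[...,2]>.155)&(W[...,2]<.22)
    p=W[red];print(n,len(p),np.median(p,0) if len(p) else 0, p.min(0),p.max(0))
E
```

```text
pics
0.0 [ 6.49796697e-01 -3.46910821e-05  4.03650439e-01] [-2.22051404 -2.22053222  0.00222581] 0.1635
scene 120 [0.4789152  0.02625539 0.19347287] [0.47118597 0.01231164 0.15835521] [0.49447121 0.03472614 0.21279085]
side 233 [0.48289014 0.00894478 0.18822378] [0.47341264 0.00301122 0.15557994] [0.49566286 0.02326206 0.21132695]
```

View pics/scene.png

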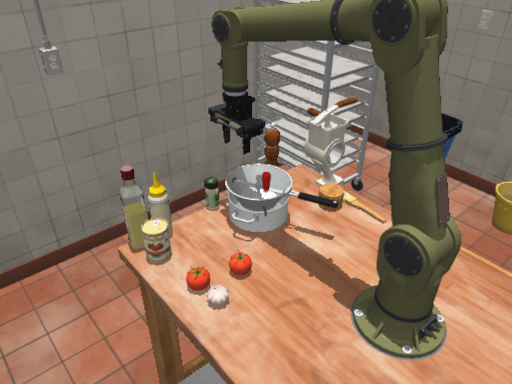

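View pics/side.png

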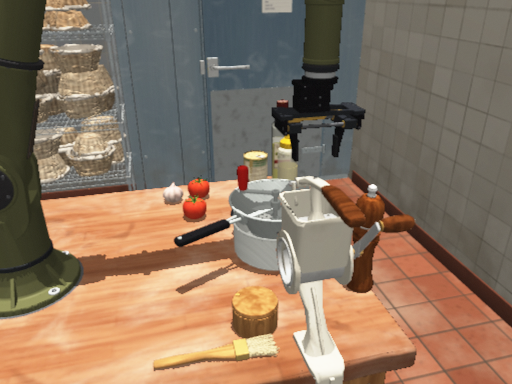

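The scene view shows the knob at (266,182), bowl centre about (260,190) and black grip at (322,200). In the side view the knob is at (242,178) and the grip at (195,234). Next I fit the rim circle and the grip line.

```bash
python3 - <<'E'
from h import *
from scipy.optimize import least_squares
A={n:np.load(n+".npy") for n in("scene","side")}
im={n:cv2.imread(f"pics/{n}.png") for n in A}
for n,(r0,r1,c0,c1) in dict(scene=(160,230,220,345),side=(170,275,170,300)).items():
    W=A[n][r0:r1,c0:c1].reshape(-1,3);B=im[n][r0:r1,c0:c1].reshape(-1,3)
    rim=W[(W[:,2]>.132)&(W[:,2]<.143)&(B.max(1)>70)]
    f=lambda p:np.hypot(*(rim[:,:2]-p).T)-.104
    s=least_squares(f,[.56,0],loss="soft_l1",f_scale=.002);c=s.x
    print(n,"rim",len(rim),c,np.median(abs(f(c))))
    g=W[(B.max(1)<60)&(W[:,2]>.09)&(W[:,2]<.14)&(np.hypot(*(W[:,:2]-c).T)<.28)]
    m=g[:,:2];print("grip",len(g),np.median(m,0),m.min(0),m.max(0))
    d=np.median(m,0)-c;print("dir deg",np.degrees(np.arctan2(d[1],d[0])), "axis",np.linalg.svd(m-m.mean(0),full_matrices=False)[2][0])
    k=np.array([.483,.018])-c;print("knob r",np.hypot(*k),np.degrees(np.arctan2(k[1],k[0])))
W=np.concatenate([w.reshape(-1,3) for w in A.values()])
q=W[(W[:,2]>.1)&(W[:,2]<.4)&(np.hypot(W[:,0]-.55,W[:,1])<.4)]
# tall things map
h,_,_=np.histogram2d(q[:,0],q[:,1],bins=[np.arange(.2,1,.05),np.arange(-.4,.41,.05)])
zm=[[max([z for x,y,z in q if .2+.05*i<=x<.25+.05*i and -.4+.05*j<=y<-.35+.05*j],default=0) for j in range(16)] for i in range(16)]
print((100*np.array(zm)).astype(int))
E
```

```text
scene rim 451 [ 0.55320359 -0.00866838] 0.002069484169674285
grip 240 [ 0.36902207 -0.09004032] [ 0.31665115 -0.12142701] [0.62818797 0.09223463]
dir deg -156.1640177269812 axis [-0.8879228 -0.4599925]
knob r 0.0750982451204012 159.19961322750018
side rim 516 [ 0.55518682 -0.01731418] 0.0030669413849466476
grip 482 [ 0.37331147 -0.10517722] [ 0.31913104 -0.13339357] [0.46265642 0.03702431]
dir deg -154.21505524245973 axis [-0.88887965 -0.45814077]
knob r 0.08036186278121552 153.9318698367659
[[ 0  0  0  0  0  0  0  0  0  0  0  0  0  0  0  0]
 [ 0  0  0  0  0  0  0  0  0  0  0  0  0  0  0  0]
 [ 0  0  0  0  0 13 13  0  0  0  0  0  0  0  0  0]
 [ 0  0  0  0  0 13 13  0  0  0  0  0  0  0  0  0]
 [ 0  0  0  0  0  0 13 14 14  0  0  0  0  0  0  0]
 [26 27 27 26  0 13 14 14 21 14  0  0  0  0  0  0]
 [32 32 31 29  0 14 13 15 15 14  0  0  0  0  0  0]
 [26 26 26 28  0 14 13 39 39 14  0  0  0 11 11 11]
 [25 25 18  0  0 13 14 39 39 14  0  0  0 15 19 18]
 [25 25  0 23 23  0  0 39 39 10  0  0 14 22 26 26]
 [ 0  0  0 20 21  0  0 33 33 10  0  0  0 10  0 26]
 [ 0  0  0  0  0  0  0  0  0  0  0  0  0  0  0  0]
 [ 0  0  0  0  0  0  0  0  0  0  0  0  0  0  0  0]
 [ 0  0  0  0  0  0  0  0  0  0  0  0  0  0  0  0]
 [ 0  0  0  0  0  0  0  0  0  0  0  0  0  0  0  0]
 [ 0  0  0  0  0  0  0  0  0  0  0  0  0  0  0  0]]
```

```bash
cat >> h.py <<'E'
def wcloud():
    s=ctrl.get_state();m=ctrl.camera_model("wrist")
    im,d=ctrl.get_image("wrist")
    f=192/np.tan(np.radians(m["vertical_fov"])/2)
    v,u=np.mgrid[:384,:512];x=u-m["cx"];y=v-m["cy"];r=np.hypot(x,y)+1e-9
    t=np.minimum(r/f,1.45);k=np.tan(t)/r
    P=np.dstack([x*k*d,y*k*d,d]);P[(d==0)|(r/f>1.4)]=np.nan
    H=np.array(m["hand_eye"]);P=P@H[:3,:3].T+H[:3,3]
    return im,P@R.from_rotvec(s["tool_rot"]).as_matrix().T+np.array(s["position"])
def knob(im,W):
    hsv=cv2.cvtColor(im,cv2.COLOR_RGB2HSV)
    red=((hsv[...,0]<8)|(hsv[...,0]>172))&(hsv[...,1]>130)&(W[...,2]>.155)&(W[...,2]<.225)&(np.hypot(W[...,0]-.555,W[...,1]+.012)<.12)
    return W[red]
E
python3 - <<'E'
from h import *
from scipy.optimize import least_squares
im,W=wcloud();np.save("w.npy",W);cv2.imwrite("pics/w0.png",im[...,::-1])
p=knob(im,W);t=p[p[:,2]>.2];print(len(p),len(t),p.min(0),p.max(0),np.median(t,0))
k=np.concatenate([p]+[knob(*cloud(n)) for n in("scene","side")])
f=lambda q:np.hypot(*(k[:,:2]-q).T)-.0118
print("knob fit",least_squares(f,[.483,.018],loss="soft_l1",f_scale=.002).x)
q=W.reshape(-1,3);B=im.reshape(-1,3)
rim=q[(q[:,2]>.133)&(q[:,2]<.145)&(B.max(1)>70)&(abs(np.hypot(q[:,0]-.555,q[:,1]+.012)-.104)<.018)]
for r in(.104,):
    g=lambda c:np.hypot(*(rim[:,:2]-c).T)-r
    s=least_squares(g,[.555,-.012],loss="soft_l1",f_scale=.002);print("rim",len(rim),s.x,np.median(abs(g(s.x))))
s3=least_squares(lambda c:np.hypot(*(rim[:,:2]-c[:2]).T)-c[2],[.555,-.012,.104],loss="soft_l1",f_scale=.002);print(s3.x)
E
```

```text
1361 717 [0.47577488 0.00632956 0.15560854] [0.49896704 0.03047465 0.21225239] [0.49069598 0.01897853 0.2089288 ]
knob fit [0.48503179 0.01745122]
rim 3950 [ 0.55352503 -0.01383875] 0.0020824568988362796
[ 0.55435018 -0.01263221  0.10220021]
```

View pics/w0.png

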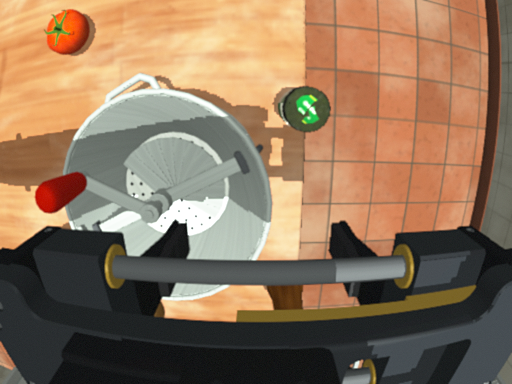

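The wrist view shows the knob at (60,192), the axle at (153,207) and the bridge end at (240,162), so the handle runs lower-left under the gripper. Axle is about (0.554, -0.013), the knob at 156° and the handle at about 206°. I'll shut the fingers and come down behind the knob at 190°.

Emit:
{"fn": "nudge_tcp", "kwargs": {"increments": [[[0,0,0,0,0],[0,0,0,0,0],[-0.01,-0.04,0,0,0],[-0.02,-0.08,0,0,0],[-0.026,-0.12,0,0,0],[-0.026,-0.16,0,0,0],[-0.026,-0.17,0,0,0],[-0.026,-0.17,0,0,0],[-0.026,-0.17,0.02,0,0],[-0.026,-0.17,0.04,0,0],[-0.026,-0.17,0.052,0,0],[-0.026,-0.17,0.052,0,0]]], "grip_force": 10}}

```text
time: 1.45
position: [0.4804, -0.0258, 0.3509]
tool_rot: [-2.219, -2.22, 0.004]
ft_force: [-0.8, 0.1, 0.6]
grip_width: 0.028
grip_force: 0.0
```

```bash
python3 - <<'E'
from h import *
im,W=wcloud();cv2.imwrite("pics/w1.png",im[...,::-1]);
im,_=ctrl.get_image("side");cv2.imwrite("pics/s1.png",cv2.resize(im[120:300,140:400,::-1],None,fx=3,fy=3))
a0=190
for a in range(180,0,-10):
    c=lambda t:np.array([np.sin(np.radians(t)),np.cos(np.radians(t))])
    print("%.3f %.3f 0 0 0"%tuple(.075*(c(a)-c(a0))),end=";")
E
```

```text
0.013 -0.001 0 0 0;0.026 0.000 0 0 0;0.039 0.003 0 0 0;0.051 0.009 0 0 0;0.061 0.016 0 0 0;0.070 0.026 0 0 0;0.078 0.036 0 0 0;0.084 0.048 0 0 0;0.087 0.061 0 0 0;0.088 0.074 0 0 0;0.087 0.087 0 0 0;0.084 0.100 0 0 0;0.078 0.111 0 0 0;0.070 0.122 0 0 0;0.061 0.131 0 0 0;0.051 0.139 0 0 0;0.039 0.144 0 0 0;0.026 0.148 0 0 0;
```

View pics/s1.png

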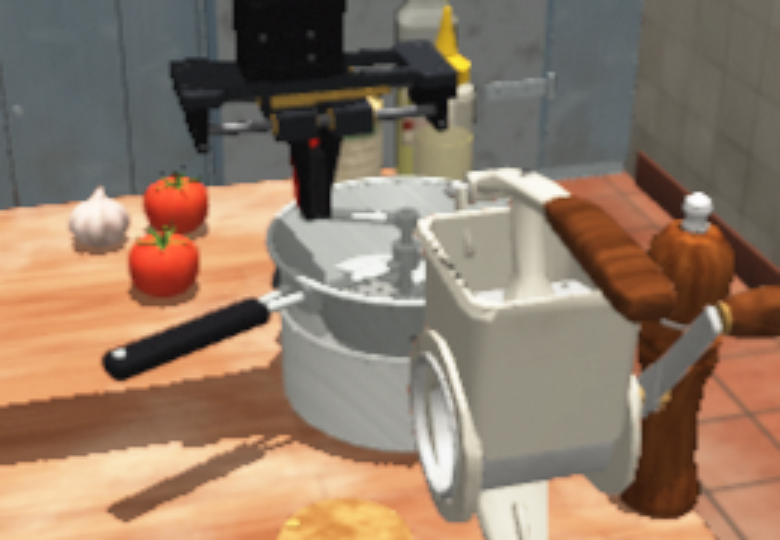

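The closed fingertips, at about (315,190) in the crop, are behind the knob, which shows just behind them at (310,160), and well above the bowl. I'll push the first part and check the force.

Emit:
{"fn": "nudge_tcp", "kwargs": {"increments": [[[0.013,-0.001,0,0,0],[0.020,0,0,0,0],[0.026,0,0,0,0],[0.032,0.001,0,0,0],[0.039,0.003,0,0,0],[0.051,0.009,0,0,0],[0.061,0.016,0,0,0],[0.070,0.026,0,0,0],[0.078,0.036,0,0,0],[0.084,0.048,0,0,0],[0.087,0.061,0,0,0],[0.088,0.074,0,0,0]]]}}

```text
time: 2.75
position: [0.5549, 0.0628, 0.3523]
tool_rot: [-2.22, -2.222, 0.001]
ft_force: [-2.8, -2.4, 0.3]
grip_width: 0.003
grip_force: 1.1
```

```bash
python3 - <<'E'
from h import *
for n in("scene","side"):
    p=knob(*cloud(n))
    if len(p)>5:
        m=np.median(p,0);print(n,len(p),m,np.degrees(np.arctan2(m[1]+.013,m[0]-.5543)))
im,W=wcloud();p=knob(im,W);p=p[p[:,2]>.2];print(len(p),np.median(p,0) if len(p) else "")
E
```

```text
scene 52 [0.57435427 0.07280864 0.19024465] 76.84555162780002
side 217 [0.57833439 0.04910997 0.18890691] 68.8452998877941
0
```

Emit:
{"fn": "nudge_tcp", "kwargs": {"increments": [[[-0.001,0.013,0,0,0],[-0.005,0.026,0,0,0],[-0.010,0.038,0,0,0],[-0.018,0.048,0,0,0],[-0.027,0.057,0,0,0],[-0.038,0.065,0,0,0],[-0.049,0.070,0,0,0],[-0.062,0.074,0,0,0],[-0.075,0.075,0,0,0],[-0.088,0.074,0,0,0],[-0.101,0.070,0,0,0],[-0.112,0.065,0,0,0],[-0.123,0.057,0,0,0],[-0.132,0.048,0,0,0],[-0.140,0.038,0,0,0],[-0.145,0.026,0,0,0],[-0.149,0.013,0,0,0],[-0.150,0,0,0,0]]]}}

```text
time: 4.7
position: [0.5529, -0.0884, 0.353]
tool_rot: [2.221, 2.221, 0.001]
ft_force: [2.4, 1.9, 0.8]
grip_width: 0.004
grip_force: 1.1
```

```bash
cat > chk.py <<'E'
from h import *
s=ctrl.get_state();q=np.array(s["position"])[:2]-[.5543,-.013];print(s["time"],"pusher",np.degrees(np.arctan2(q[1],q[0])),np.hypot(*q))
K=[]
for n in("scene","side"):
    im,W=cloud(n);p=knob(im,W);K.append(p)
    if len(p)>5:
        m=np.median(p,0);print(n,len(p),m)
    r=W.reshape(-1,3);r=r[(r[:,2]>.132)&(r[:,2]<.143)&(abs(np.hypot(r[:,0]-.5543,r[:,1]+.013)-.104)<.025)]
    from scipy.optimize import least_squares
    print(" rim",least_squares(lambda c:np.hypot(*(r[:,:2]-c).T)-.104,[.5543,-.013],loss="soft_l1",f_scale=.002).x)
k=np.concatenate(K)
if len(k)>10:
    c=least_squares(lambda q:np.hypot(*(k[:,:2]-q).T)-.0118,k[:,:2].mean(0),loss="soft_l1",f_scale=.002).x
    print("knob",c,"deg",np.degrees(np.arctan2(c[1]+.013,c[0]-.5543)),"r",np.hypot(c[1]+.013,c[0]-.5543))
E
python3 chk.py
```

```text
4.7 pusher -91.03892000126376 0.07544104468805327
scene 122 [ 0.52297448 -0.07387592  0.19329148]
 rim [ 0.55301024 -0.00810241]
side 275 [ 0.52446254 -0.09080782  0.18975389]
 rim [ 0.55507818 -0.01487941]
knob [ 0.52819845 -0.08131618] deg -110.91034584495512 r 0.07313270063494286
```

The crank follows with a 20° lag at 3 N, and the mill hasn't moved. Next half turns.

Emit:
{"fn": "nudge_tcp", "kwargs": {"increments": [[[0.001,-0.013,0,0,0],[0.005,-0.026,0,0,0],[0.010,-0.038,0,0,0],[0.018,-0.048,0,0,0],[0.027,-0.057,0,0,0],[0.038,-0.065,0,0,0],[0.049,-0.070,0,0,0],[0.062,-0.074,0,0,0],[0.075,-0.075,0,0,0],[0.088,-0.074,0,0,0],[0.101,-0.070,0,0,0],[0.112,-0.065,0,0,0],[0.123,-0.057,0,0,0],[0.132,-0.048,0,0,0],[0.140,-0.038,0,0,0],[0.145,-0.026,0,0,0],[0.149,-0.013,0,0,0],[0.150,0,0,0,0]]]}}

```text
time: 6.6
position: [0.5549, 0.0626, 0.3524]
tool_rot: [-2.22, -2.221, 0.001]
ft_force: [-1.8, -1.8, 0.1]
grip_width: 0.009
grip_force: 1.1
```

```bash
python3 chk.py
```

```text
6.6 pusher 89.5152862712973 0.07561823729041084
scene 52 [0.57440431 0.0725086  0.19020972]
 rim [ 0.55381205 -0.00798489]
side 217 [0.5782718  0.0487307  0.18870853]
 rim [ 0.55492506 -0.01508763]
knob [0.58053576 0.05881296] deg 69.9310037747351 r 0.07645532286626636
```

Emit:
{"fn": "nudge_tcp", "kwargs": {"increments": [[[-0.001,0.013,0,0,0],[-0.005,0.026,0,0,0],[-0.010,0.038,0,0,0],[-0.018,0.048,0,0,0],[-0.027,0.057,0,0,0],[-0.038,0.065,0,0,0],[-0.049,0.070,0,0,0],[-0.062,0.074,0,0,0],[-0.075,0.075,0,0,0],[-0.088,0.074,0,0,0],[-0.101,0.070,0,0,0],[-0.112,0.065,0,0,0],[-0.123,0.057,0,0,0],[-0.132,0.048,0,0,0],[-0.140,0.038,0,0,0],[-0.145,0.026,0,0,0],[-0.149,0.013,0,0,0],[-0.150,0,0,0,0]]]}}

```text
time: 8.5
position: [0.5529, -0.0884, 0.353]
tool_rot: [2.221, 2.221, 0.001]
ft_force: [1.7, 1.3, 0.4]
grip_width: 0.003
grip_force: 1.1
```

Emit:
{"fn": "nudge_tcp", "kwargs": {"increments": [[[0.001,-0.013,0,0,0],[0.005,-0.026,0,0,0],[0.010,-0.038,0,0,0],[0.018,-0.048,0,0,0],[0.027,-0.057,0,0,0],[0.038,-0.065,0,0,0],[0.049,-0.070,0,0,0],[0.062,-0.074,0,0,0],[0.075,-0.075,0,0,0],[0.075,-0.075,0,0,0]]]}}

```text
time: 9.5
position: [0.479, -0.0104, 0.3528]
tool_rot: [-2.217, -2.225, -0.001]
ft_force: [0.3, 0.0, 0.0]
grip_width: 0.003
grip_force: 0.0
```

```bash
python3 chk.py
```

```text
9.5 pusher 178.04378630005093 0.07533373486837414
scene 127 [0.47737719 0.02237752 0.19293567]
 rim [ 0.55325313 -0.00819658]
side 8 [0.47400276 0.00632187 0.16605491]
 rim [ 0.55483581 -0.014754  ]
knob [0.48469234 0.01624897] deg 157.2079706725447 r 0.07550316751528956
```

Two turns are done (about 13.4 rad). Now I back off, lift over the knob, and come down on its other side at 120°.

Emit:
{"fn": "nudge_tcp", "kwargs": {"increments": [[[-0.005,0,0,0,0],[-0.010,0,0,0,0],[-0.010,0,-0.03,0,0],[-0.010,0,-0.06,0,0],[-0.010,0,-0.06,0,0],[0.02,0.02,-0.06,0,0],[0.05,0.0375,-0.06,0,0],[0.065,0.0375,-0.06,0,0],[0.065,0.0375,-0.06,0,0],[0.065,0.0375,-0.04,0,0],[0.065,0.0375,-0.02,0,0],[0.065,0.0375,0,0,0],[0.065,0.0375,0,0,0]]]}}

```text
time: 10.9
position: [0.515, 0.0497, 0.3498]
tool_rot: [-2.222, -2.217, 0.009]
ft_force: [0.0, -0.2, 0.1]
grip_width: 0.01
grip_force: 0.0
```

```bash
python3 chk.py
python3 - <<'E'
from h import *
W=np.load("w.npy");im=cv2.imread("pics/w0.png")
for u,v in((240,162),(225,168),(210,176),(195,183),(180,190),(153,203)):print(u,v,W[v,u])
A=[]
for n,(r0,r1,c0,c1) in dict(scene=(185,215,295,345),side=(215,250,170,232)).items():
    w=np.load(n+".npy")[r0:r1,c0:c1].reshape(-1,3);b=cv2.imread(f"pics/{n}.png")[r0:r1,c0:c1].reshape(-1,3)
    g=w[(b.max(1)<60)&(w[:,2]>.095)&(w[:,2]<.14)];A.append(g[:,:2]);d=g[:,:2].mean(0)-[.5543,-.013]
    print(n,len(g),g.mean(0),np.degrees(np.arctan2(d[1],d[0])))
    t=g[g[:,2]>.122];d=t[:,:2].mean(0)-[.5543,-.013];print(" top",len(t),np.degrees(np.arctan2(d[1],d[0])))
E
```

```text
10.9 pusher 122.0529682151561 0.07402285547669404
scene 68 [0.47615525 0.02323064 0.18038461]
 rim [ 0.5536554  -0.00827559]
side 245 [0.48220017 0.00595922 0.18909963]
 rim [ 0.55501475 -0.01479973]
knob [0.48506133 0.01547904] deg 157.641804703582 r 0.07486687102115414
240 162 [0.63200499 0.02442571 0.12163993]
225 168 [0.61778094 0.0180521  0.11783098]
210 176 [0.60339751 0.01045973 0.1177388 ]
195 183 [0.58895928 0.00413754 0.11928962]
180 190 [ 0.57364412 -0.00281947  0.11912165]
153 203 [ 0.5569308  -0.00487133  0.15096817]
scene 237 [ 0.37029695 -0.08943629  0.12788329] -157.44162284559292
 top 219 -157.37832330214172
side 480 [ 0.37424047 -0.1049118   0.12622663] -152.9578571249497
 top 397 -153.13347462863246
```

Handle direction is 205° (bridge and grip agree). Now anticlockwise.

Emit:
{"fn": "nudge_tcp", "kwargs": {"increments": [[[-0.004,-0.005,0,0,0],[-0.0075,-0.0107,0,0,0],[-0.0167,-0.02,0,0,0],[-0.0275,-0.0275,0,0,0],[-0.0393,-0.033,0,0,0],[-0.052,-0.0364,0,0,0],[-0.065,-0.0375,0,0,0],[-0.078,-0.0364,0,0,0],[-0.0906,-0.033,0,0,0],[-0.1025,-0.0275,0,0,0],[-0.1132,-0.02,0,0,0],[-0.1224,-0.0107,0,0,0],[-0.130,0,0,0,0],[-0.1355,0.012,0,0,0],[-0.1388,0.0245,0,0,0],[-0.140,0.0375,0,0,0],[-0.1388,0.0505,0,0,0],[-0.1355,0.0632,0,0,0],[-0.130,0.075,0,0,0]]]}}

```text
time: 12.9
position: [0.5926, -0.078, 0.3524]
tool_rot: [2.222, 2.221, -0.001]
ft_force: [-1.8, -0.7, 0.6]
grip_width: 0.005
grip_force: 0.9
```

```bash
python3 chk.py
```

```text
12.9 pusher -59.535987118011256 0.07544921118098467
scene 113 [ 0.60683698 -0.05094893  0.19476892]
 rim [ 0.55336674 -0.00806077]
side 9 [ 0.61002299 -0.08673255  0.21768794]
 rim [ 0.55519046 -0.01475255]
knob [ 0.61307306 -0.05707492] deg -36.86685597546223 r 0.07346340494099822
```

Emit:
{"fn": "nudge_tcp", "kwargs": {"increments": [[[0.0075,0.0107,0,0,0],[0.0167,0.02,0,0,0],[0.0275,0.0275,0,0,0],[0.0393,0.033,0,0,0],[0.052,0.0364,0,0,0],[0.065,0.0375,0,0,0],[0.078,0.0364,0,0,0],[0.0906,0.033,0,0,0],[0.1025,0.0275,0,0,0],[0.1132,0.02,0,0,0],[0.1224,0.0107,0,0,0],[0.130,0,0,0,0],[0.1355,-0.012,0,0,0],[0.1388,-0.0245,0,0,0],[0.140,-0.0375,0,0,0],[0.1388,-0.0505,0,0,0],[0.1355,-0.0632,0,0,0],[0.130,-0.075,0,0,0]]]}}

```text
time: 14.8
position: [0.5156, 0.0518, 0.3532]
tool_rot: [2.221, 2.221, 0.002]
ft_force: [1.3, 0.3, 0.5]
grip_width: 0.008
grip_force: 1.0
```

```bash
python3 chk.py
```

```text
14.8 pusher 120.82865806946866 0.07545792078376334
scene 91 [0.48878797 0.0437531  0.18551518]
 rim [ 0.55346347 -0.00828295]
side 238 [0.49175505 0.02260781 0.18906116]
 rim [ 0.55493776 -0.01473482]
knob [0.49398422 0.03258437] deg 142.91940074379553 r 0.07560375502532676
```

Emit:
{"fn": "nudge_tcp", "kwargs": {"increments": [[[-0.0075,-0.0107,0,0,0],[-0.0167,-0.02,0,0,0],[-0.0275,-0.0275,0,0,0],[-0.0393,-0.033,0,0,0],[-0.046,-0.035,0,0,0],[-0.052,-0.0364,0,0,0],[-0.057,-0.037,0,0,0],[-0.061,-0.0375,0,0,0],[-0.065,-0.0375,0,0,0],[-0.065,-0.0375,0,0,0]]]}}

```text
time: 15.9
position: [0.4792, -0.0135, 0.3529]
tool_rot: [2.222, 2.221, -0.0]
ft_force: [0.9, 1.2, -0.1]
grip_width: 0.003
grip_force: 0.4
```

```bash
python3 chk.py
```

```text
15.9 pusher -179.6502554779966 0.07510647573150832
scene 53 [ 0.47412448 -0.03082556  0.18013871]
 rim [ 0.55322208 -0.00838479]
side 272 [ 0.48062551 -0.04650675  0.18935686]
 rim [ 0.55497392 -0.01496159]
knob [ 0.48408923 -0.03648063] deg -161.50848949412813 r 0.07403304702696915
```

Knob is at 198.5°; it needs another 6.5°, then I back off and lift.

Emit:
{"fn": "nudge_tcp", "kwargs": {"increments": [[[-0.003,0,0,0,0],[-0.006,0,0,0,0],[-0.0085,0.0005,0,0,0],[-0.0085,0.0005,0,0,0],[0,0,0,0,0],[0.008,0,0,0,0],[0.012,0,0,0,0],[0.012,0,-0.04,0,0],[0.012,0,-0.08,0,0],[0.012,0.05,-0.11,0,0],[0.012,0.1,-0.11,0,0],[0.012,0.14,-0.11,0,0],[0.012,0.14,-0.11,0,0],[0.012,0.14,-0.11,0,0],[0.012,0.14,-0.11,0,0]]]}}

```text
time: 17.5
position: [0.6183, -0.0007, 0.4628]
tool_rot: [-2.221, -2.222, 0.001]
ft_force: [0.5, -0.2, 0.5]
grip_width: 0.007
grip_force: 0.0
```

```bash
cat >> chk.py <<'E'
im,W=wcloud();cv2.imwrite("pics/wf.png",im[...,::-1]);p=knob(im,W);t=p[p[:,2]>.2];print("wrist",len(p),(p.min(0)+p.max(0))/2,np.median(t,0))
im,_=ctrl.get_image("side");cv2.imwrite("pics/sf.png",cv2.resize(im[120:300,140:400,::-1],None,fx=3,fy=3))
E
python3 chk.py
```

```text
17.5 pusher 10.917967829334938 0.0651304567183956
scene 115 [ 0.48083111 -0.03797089  0.19307167]
 rim [ 0.55308919 -0.00805684]
side 259 [ 0.48509123 -0.05524407  0.19034876]
 rim [ 0.55497992 -0.01498684]
knob [ 0.48811314 -0.04545903] deg -153.87597645346204 r 0.07371762980933748
wrist 827 [ 0.48762605 -0.04558805  0.18523208] [ 0.49048099 -0.04386043  0.20910532]
```

View pics/wf.png

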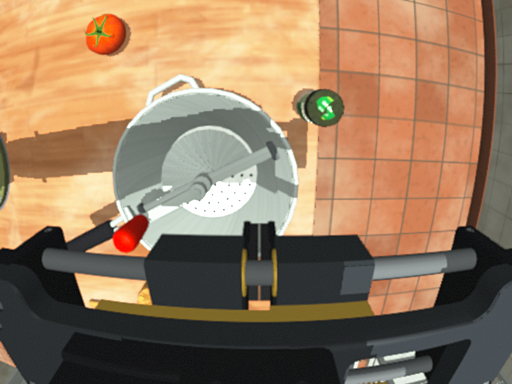

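View pics/sf.png

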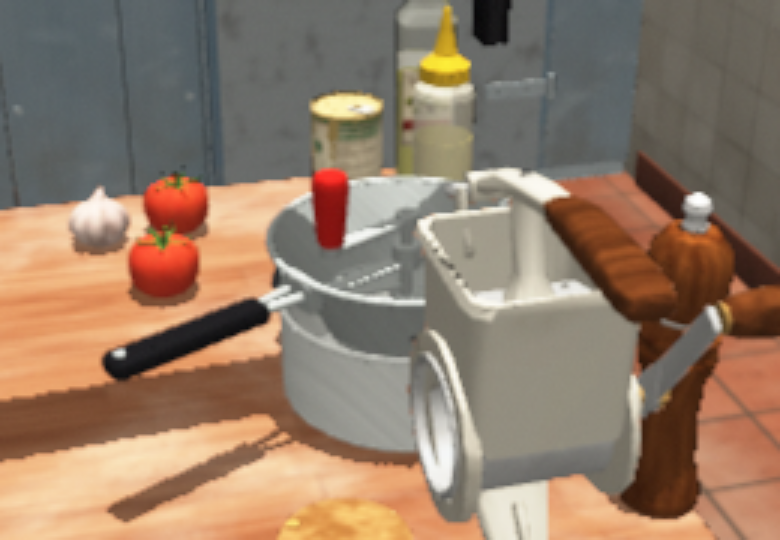

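The crank arm, from (204,185) to the knob at (130,232) in the wrist view, lies along the bridge and handle line. The knob is at 206° and the handle at 205°. The mill is in place and the robot is clear.

```bash
python3 -c "
from bench import ctrl
print(ctrl.close_job())"
```

```text
the job is handed in; nothing more can be done
None
```

I pushed the crank two turns clockwise, then back one full turn and on until it lay over the long handle (within about 1° by camera); the mill stayed in place, I saw nothing around it disturbed, and the job is handed in, though it returned no verdict.

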